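# Refill the jar lane and shut its gate

### The arm

A 6-joint arm with a two-finger parallel gripper is mounted at the origin on a cart in front of the work surface, level with it; the furniture and walls round the work are solid. World frame = base frame: x ahead of the robot, y to its left, z up, the work surface at z = 0. Lengths are in m, angles in rad, forces in N, time in s.
With the tool pointing down it reaches from about 0.375 to 0.9 m from the base axis. Payload 3.1 kg.
Tool frame: the origin (TCP) lies at the centre of the arm's flange, where the gripper is bolted on; the fingertips stand 182 mm ahead of it and the grasp point (between the pads) lies 164 mm ahead of it; z points along the fingers, y is the line along which they close (so a half turn about z gives the same grasp; the last joint's range is limited). The gripper opens to 87 mm and grips with 3 to 60 N. Pads are 19 mm wide; open, the fingers measure 117 mm over their backs; the gripper's body (75 mm by 190 mm) begins 51 mm behind the grasp point.
Start: joints at [-1.522, 0.527, 1.433, -0, 1.181, -0.178], TCP at [0.141, -0.609, 0.405] pointing down, gripper open.
Joint ranges: [-3.08, 3.08], [-0.75, 2.2], [0.22, 2.44], [-1.43, 4.57], [0, 2.65], [-2.85, 2.85]. Speed limits (rad/s): [2.79, 2.79, 3.14, 3.14, 3.14, 3.14].

### API

Orientations are given as a unit quaternion [x, y, z, w].
In Python, from rig import * gives the robot as it stands.
- The arm moves only by the tool move_arm, never from a script. Its argument "commands" is a list that holds one entry, the list of rows, each a list of 6 numbers: the shift along the tool's x, y, z in units of 40 mm (1.0 is 40 mm), then the turn, a rotation vector about the tool's x, y, z in rad. A call has 1 to 12 rows; each row is the pose to reach, as a shift and turn from the pose commanded when the call began, along the tool's axes at that moment; what a row does not reach only later rows make up. A row lasts 1/8 s, in which the tool goes at most 62.5 mm and 10.7 degrees, less where a joint would pass 70% of its speed; a pose out of reach is approached as far as the arm can. A call with a gripper value outside its range is refused whole. "claw" is the closure, from -1 (fully open) to 1 (shut), so that 0 is half open, set as the call begins (left out, the last holds). The fingers move at their own pace and stop on an object; "squeeze" is the grip in N (left out, the last holds). Time passes only in rows, so rows that repeat a pose let the fingers close. It gives the time, the measured TCP pose, the force, the opening and the grip force at its end, in the units of the state.
- get_obs(): the state, without advancing time (a new reading comes with each control period).
- camera(name): name is "scene" or "top"; returns a dict with "pixels" (384x512x3 uint8, blue, green, red), "range_z" (384x512 float32, m along the optical axis (not along the pixel's ray), 0 where there is no reading), "camera_matrix" (3x3 intrinsics, pixels), "D" ([k1, k2, p1, p2, k3] as OpenCV has them; the pictures are not rectified), "extrinsics" (4x4, takes a point from world to camera coordinates). Camera axes: x right, y up, looking along -z (the intrinsics and any distortion apply to the point x, -y, -z); pixel columns grow to the right and rows downward; lengths in m; the calibration is good to about 2 mm. A picture is of the moment at which its call begins.
- hand_in(): hands the job in; it is judged then, once.
The state is a dict: "time": time; "q": joint angles; "joint_velocities": joint speeds; "joint_torque": joint torques, N m; "position": TCP position; "tool_rot": TCP orientation; "ft_force": force on the tool from outside, world axes, zero at the start; "moment": the same for the moment, N m; "grip_width": finger opening in m; "grip_force": force on a finger pad.
Only numpy, scipy, OpenCV 4.12 (cv2) and the standard library are available. Lean on these libraries where they do the work, as an engineer would, in place of code of your own. Each camera call takes 0.05 s, during which the arm holds its last target. There are 200 camera calls.

### The job

One at a time, push the two big loose jars that stand outside into the lane of the jar rack, between the guide rails under the shelf, behind the big jar already in there, until all three stand upright in single file right back at the end stop. Then swing the hinged gate fully shut across the mouth of the lane. Do not tip any of the big jars, and leave the small jar, the clay cup and the little carton where they are.

Things in the scene. Friction and masses are not known exactly. Their poses are not given: they have to be found in the camera images.
- rack: Wooden rack with a lane for jars, fixed to the table. Origin: on the table, mid mouth of the lane. The lane runs along the rack's own -y; +y points out of the mouth; x is across, the tall side panel is at +x. Two metal rails (z 30 to 60 mm, x = +-39) leave a lane 78 mm wide from y = 0 to y = -211; the table is its floor. The -x rail's end is bent outwards (to y = +30, x = -62).
- lane_end (a point): Foot of the end stop's face: on the table, in the middle of the lane, 211 mm from the mouth (rack y = -211 mm).
- shelf_edge (a point): Middle of the lower edge of the wooden shelf over the lane, above the mouth: rack y = +30, z = 160 mm. The shelf is 12 mm thick, spans rack x -56 to +68 and covers the whole lane; two spice jars stand fixed on it near the closed end (top at z = 277). A hand pointing straight down cannot push a jar home below it; leaning 35 to 50 degrees, fingertips ahead, it can.
- jar_1: Big glass jar with a screw lid, 70 mm diameter, 118 mm high, 0.44 kg (mass varies), loose, stands outside the lane. Origin: centre of its underside, z up. The lid is 63 mm wide from z = 96 to 118; it can be gripped there from above. It slides on the table; pushed below about 45 mm height it does not tip.
- jar_2: A second jar, the same as jar_1, loose, outside the lane. Of the two, one stands nearer the robot and the other farther out to the left; which is which varies.
- jar_front: Big glass jar with a screw lid, 69 mm diameter, 128 mm high, 0.48 kg, loose, already standing in the lane somewhere between the mouth and the end stop; the jars that follow push it back. Origin: centre of its underside, z up.
- gate (a joint): Hinged gate bar of the rack, angle in rad: 0 = fully shut across the mouth, 1.57 = pointing straight out of the mouth along the rack's +y, up to 2.4 = swung wide to the +x side. Starts open, clear of the mouth; stiff enough to stay where it is left (about 0.04 N m), no spring. Shut, it leaves about 10 mm of slack over the three jars when they stand touching.
- gate_hinge (a point): The gate's vertical hinge axis, at half height of the bar; on the +x side of the mouth, at x = +53, y = +14, z = +47 mm in the rack's frame.
- gate_tip (a point): Centre of the black round post at the free end of the gate bar, 87 mm from the hinge. The bar is 10 mm thick and 32 mm high (z 31 to 63 mm); the post is 14 mm thick and 40 mm high (z 27 to 67 mm). The gate is shut by pushing the face that looks away from the lane (to +x) when it is open (that face looks out to +y when it is shut).
- small_jar: Small glass jar with a screw lid, 54 mm diameter, 84 mm high; bystander. Origin: centre of its underside.
- cup: Brown clay cup with a handle, 68x100x78 mm; bystander. Origin: centre of its underside.
- carton: Little upright carton, 30x46x64 mm; bystander. Origin: centre of its underside.
Mind the look-alikes: they are no part of the job. Leave any green look-alike of the jar_1 alone.

How it is judged:
By the outcome, as a careful person would: the job done as asked, in the order asked, and still so for the second after the job is handed in, with the robot touching nothing.
It also fails if it takes over 72 s, if anything falls off the work surface, if the arm or the gripper's body presses on something with over 40 N, if the wrist force passes 120 N, or if a joint passes its speed limit or range.

## Working session

There is one attempt and no reset: what is moved stays moved. The work goes in short steps, Python scripts to look and compute and a tool call to move; the robot and the scene stay as the last step left them, time stands still between calls to the robot, and variables do not carry over. Pictures are saved under pics/ and viewed, at most 10 in all, crops included, and the job is handed in when it is done.

Besides the shell and the picture viewer there is one more tool, called by a JSON object that holds its "fn" and its "kwargs", one argument or row to a line. move_arm: Moves the arm, as the interface text tells. Its arguments: {"type":"object","properties":{"commands":{"type":"array","items":{"type":"array","items":{"type":"array","items":{"type":"number"}}}},"claw":{"type":"number"},"squeeze":{"type":"number"}},"required":["commands"]}

```bash
ls; mkdir -p pics; python3 - <<'E'
from rig import *
import cv2,numpy as np
for n in("scene","top"):
    c=camera(n); cv2.imwrite(f"pics/{n}0.png",c["pixels"]); np.savez(f"{n}0.npz",**c)
    print(n,c["camera_matrix"].tolist(),c["D"],np.round(c["extrinsics"],3).tolist())
o=get_obs();print(o)
E
```

```text
pics
scene [[395.39202008656514, 0.0, 251.84564366794413], [0.0, 395.39202008656514, 189.8063941556907], [0.0, 0.0, 1.0]] [-0.07092333  0.          0.          0.          0.        ] [[-0.875, -0.484, -0.018, 0.47], [0.298, -0.567, 0.768, -0.175], [-0.382, 0.667, 0.64, -0.854], [0.0, 0.0, 0.0, 1.0]]
top [[389.5049781694499, 0.0, 247.36288326800045], [0.0, 389.5049781694499, 195.04107237041805], [0.0, 0.0, 1.0]] [0.00216871 0.         0.         0.         0.        ] [[-0.5, -0.866, -0.005, 0.308], [0.822, -0.476, 0.313, -0.393], [-0.273, 0.153, 0.95, -1.068], [0.0, 0.0, 0.0, 1.0]]
{'time': 0.1, 'q': array([-1.52251157e+00,  5.28344441e-01,  1.43378465e+00,  1.33914774e-05,
        1.18136510e+00, -1.78522582e-01]), 'joint_velocities': array([ 1.01749110e-04, -2.40855732e-03, -2.62804358e-03,  1.89332348e-03,
       -7.27441476e-05, -2.70799065e-04]), 'joint_torque': array([-2.81604716e-04, -4.40985918e+01, -1.77150393e+01,  6.34783320e-02,
        5.34146489e-02, -3.79597759e-05]), 'position': array([ 0.14054353, -0.60867279,  0.40388348]), 'tool_rot': array([ 9.93576532e-01,  1.13158172e-01,  6.80479956e-05, -9.48348565e-04]), 'ft_force': array([ 0.04113283, -0.41932304, -0.29060706]), 'moment': array([0.00986952, 0.00345697, 0.01375624]), 'grip_force': 0.0, 'grip_width': 0.08724637712663158}
```

View pics/scene0.png

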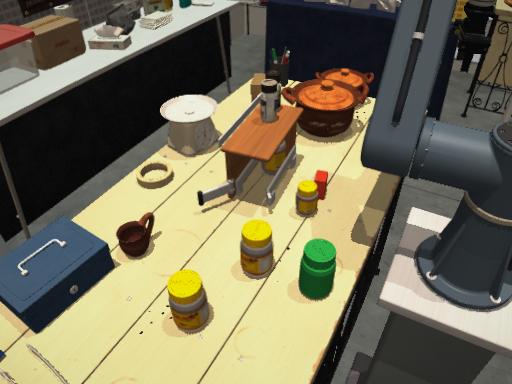

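View pics/top0.png

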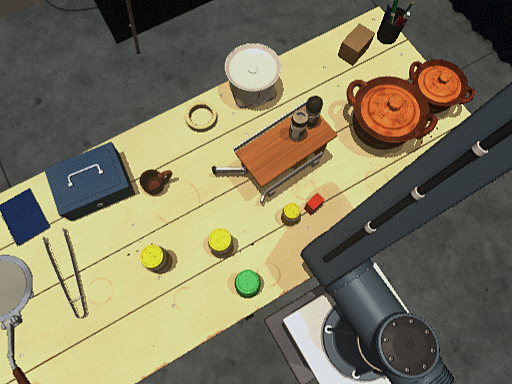

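Candidates, in scene pixels: yellow-lid big jars at (257,232) and (187,290), jar_front under the shelf at (275,160), small yellow jar at (306,190), and the green look-alike at (319,255). I choose the two big yellow ones at (257,232) and (187,290). The gate is open, with its post at (202,197).

```bash
cat > h.py <<'E'
import cv2,numpy as np
from scipy.spatial.transform import Rotation as R
def cloud(c):
    h,w=c["range_z"].shape; v,u=np.mgrid[:h,:w]
    p=cv2.undistortPoints(np.stack([u,v],-1).reshape(-1,1,2).astype(float),c["camera_matrix"],c["D"]).reshape(h,w,2)
    z=c["range_z"]; P=np.stack([p[...,0]*z,-p[...,1]*z,-z],-1)
    E=c["extrinsics"]; W=(P-E[:3,3])@E[:3,:3]
    W[z<=0]=np.nan
    return W
def circ(p):
    A=np.c_[2*p,np.ones(len(p))]; s=np.linalg.lstsq(A,(p**2).sum(1),rcond=None)[0]
    return s[:2],np.sqrt(s[2]+s[:2]@s[:2])
def lids(c,W=None):
    W=cloud(c) if W is None else W
    hsv=cv2.cvtColor(c["pixels"],cv2.COLOR_BGR2HSV)
    m=cv2.inRange(hsv,(24,180,90),(34,255,255))
    n,l,s,ce=cv2.connectedComponentsWithStats(m); out=[]
    for i in range(1,n):
        if s[i,4]<60: continue
        p=W[l==i]; p=p[np.isfinite(p).all(1)]
        if len(p)<30: continue
        zt=np.percentile(p[:,2],90); t=p[p[:,2]>zt-.006]
        (cx,cy),r=cv2.minEnclosingCircle(t[:,:2].astype(np.float32))
        out.append((ce[i].round(),s[i,4],zt.round(4),np.round(t.mean(0),4),np.round([cx,cy,r],4)))
    return out
E
python3 - <<'E'
from h import *
for n in("scene","top"):
    c=dict(np.load(n+"0.npz")); W=cloud(c); print(n)
    for o in lids(c,W): print(*o)
    # shelf
    f=np.isfinite(W).all(2)&(abs(W[...,2]-.172)<.006)
    hsv=cv2.cvtColor(c["pixels"],cv2.COLOR_BGR2HSV)
    f&=(hsv[...,0]<15)&(hsv[...,1]>80)
    k,l,s,ce=cv2.connectedComponentsWithStats(f.astype(np.uint8))
    i=1+np.argmax(s[1:,4]);p=W[l==i];print("shelf",s[i],p[:,2].mean()); r=cv2.minAreaRect((p[:,:2]*1000).astype(np.float32)); print(r,cv2.boxPoints(r).round(1).tolist())
    u,v=(202,197) if n=="scene" else (217,171)
    print("post",[W[v+b,u+a].round(3).tolist() for a,b in((-2,0),(0,0),(2,0),(0,2))])
    g=(hsv[...,0]>45)&(hsv[...,0]<85)&(hsv[...,1]>150); p=W[g];p=p[p[:,2]>.09];print('green',p.mean(0))
c=cv2.imread("pics/scene0.png"); cv2.imwrite("pics/crop0.png",cv2.resize(c[90:345,150:350],None,fx=2.3,fy=2.3,interpolation=2))
E
```

```text
scene
[307. 186.] 175 0.0846 [ 0.3869 -0.0081  0.0833] [ 0.388  -0.0084  0.0234]
[256. 230.] 503 0.1188 [0.409  0.2087 0.1174] [0.41   0.2074 0.0309]
[184. 283.] 749 0.1181 [0.4596 0.3849 0.1168] [0.4599 0.3842 0.0311]
shelf [ 221  104   82   57 2346] 0.1719117323266336
((537.9547119140625, -75.18986511230469), (121.57852935791016, 261.20184326171875), 5.618233680725098) [[464.70001220703125, 48.79999923706055], [490.20001220703125, -211.10000610351562], [611.2000122070312, -199.1999969482422], [585.7000122070312, 60.70000076293945]]
post [[0.614, 0.122, 0.056], [0.613, 0.116, 0.052], [0.611, 0.111, 0.049], [0.613, 0.117, 0.046]]
green [0.29105948 0.17941317 0.11207475]
top
[291. 210.] 196 0.0844 [ 0.387  -0.0115  0.0821] [ 0.3865 -0.0111  0.0234]
[219. 239.] 400 0.1183 [0.4084 0.2058 0.116 ] [0.4092 0.2053 0.0306]
[151. 256.] 414 0.1176 [0.46   0.3821 0.1156] [0.4599 0.3822 0.0305]
shelf [ 236  116  101   71 3176] 0.17086139390262906
((537.8379516601562, -78.90257263183594), (123.63968658447266, 261.4994201660156), 5.305301666259766) [[464.20001220703125, 45.599998474121094], [488.3999938964844, -214.8000030517578], [611.5, -203.39999389648438], [587.2999877929688, 57.0]]
post [[0.61, 0.115, 0.058], [0.609, 0.109, 0.052], [0.606, 0.104, 0.051], [0.61, 0.111, 0.035]]
green [ 0.5375176  -0.25146298  0.12458324]
```

View pics/crop0.png

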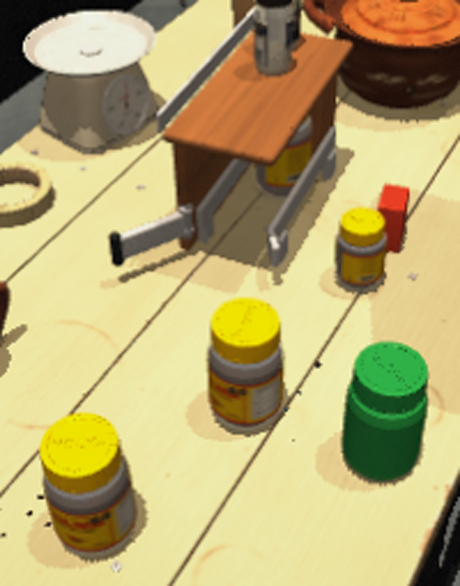

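The crop confirms it: both chosen jars have yellow lids and are full size. The green one and the small one are separate. I'll write a move helper and locate the panel front, jar_front and the gate in the rack frame.

```bash
cat >> h.py <<'E'
th=np.radians(5.45); RX=np.array([np.cos(th),np.sin(th),0]); RY=np.array([-np.sin(th),np.cos(th),0]); ZZ=np.array([0,0,1.])
O=np.array([.5224,.0225,0])
def rack(p): d=np.asarray(p)-O; return np.stack([d@RX,d@RY,d[...,2]],-1)
def tip():
    from rig import get_obs
    o=get_obs(); r=R.from_quat(o["tool_rot"]); return o,r,o["position"]+r.apply([0,0,.182])
def goal(x,y,z,L=0,wp=False):
    "tip target in rack mm, lean deg -> row (from the measured pose)"
    o,r,t=tip(); l=np.radians(L)
    G=R.from_matrix(np.stack([np.cos(l)*RY-np.sin(l)*ZZ, RX, -np.cos(l)*ZZ-np.sin(l)*RY],1))
    P=O+(x*RX+y*RY+z*ZZ)/1000-G.apply([0,0,.182])
    s=r.inv().apply(P-o["position"])/.04; w=(r.inv()*G).as_rotvec()
    print("row",s.round(2).tolist()+w.round(3).tolist(),"n>=",int(np.ceil(max(np.linalg.norm(s)*40/62.5,np.degrees(np.linalg.norm(w))/10.7))),"tipnow",(rack(t)*1000).round(1),"tcp",P.round(3))
E
python3 - <<'E'
from h import *
for n in("scene","top"):
    c=dict(np.load(n+"0.npz")); W=cloud(c); K=rack(W)*1000; f=np.isfinite(K).all(2)
    p=K[f]
    q=p[(p[:,0]>45)&(p[:,0]<75)&(p[:,2]>70)&(p[:,2]<150)&(p[:,1]>-60)&(p[:,1]<60)]
    print(n,"panel",len(q), np.percentile(q,[2,50,98],axis=0).round() if len(q) else '')
    q=p[(abs(p[:,0])<37)&(p[:,2]>66)&(p[:,2]<140)&(p[:,1]>-205)&(p[:,1]<5)]
    print("front",len(q),np.percentile(q,[3,50,97],axis=0).round() if len(q)else'')
    q=p[(p[:,0]>48)&(p[:,0]<120)&(p[:,1]>20)&(p[:,1]<110)&(p[:,2]>35)&(p[:,2]<75)]
    print("gate",len(q),q[np.argmax(q[:,1])].round(),np.percentile(q,[2,50,98],axis=0).round())
for w in((.4095,.2065,0),(.46,.383,0),(.387,-.01,0),(.291,.179,0)): print((rack(np.array(w))*1000).round())
goal(-94.5,194,260); goal(-60,-150,260)
E
```

```text
scene panel 324 [[ 55. -55.  71.]
 [ 56.   1. 100.]
 [ 67.  13. 145.]]
front 145 [[ -33. -156.   68.]
 [ -26. -129.   84.]
 [ -11. -113.  104.]]
gate 377 [100.  93.  51.] [[ 55.  21.  36.]
 [ 82.  58.  54.]
 [109.  91.  68.]]
top panel 7 [[54.  8. 70.]
 [59. 10. 73.]
 [65. 14. 81.]]
front 13 [[ -35. -159.   67.]
 [ -34. -144.   74.]
 [ -32. -136.   81.]]
gate 166 [102.  90.  61.] [[ 55.  22.  36.]
 [ 81.  56.  59.]
 [106.  89.  67.]]
[-95. 194.   0.]
[-28. 365.   0.]
[-138.  -19.    0.]
[-215.  178.    0.]
row [11.15, -18.35, -0.91, -0.001, -0.002, -1.439] n>= 14 tipnow [-440.1 -591.7  221.9] tcp [0.41  0.207 0.442]
row [10.87, -9.71, -0.93, -0.001, -0.002, -1.439] n>= 10 tipnow [-440.1 -591.7  221.9] tcp [ 0.477 -0.133  0.442]
```

{"fn": "move_arm", "kwargs": {
  "commands": [
    [[8.64, -10.0, -0.93, 0, 0, -0.8], [8.64, -10.0, -0.93, 0, 0, -1.0], [8.64, -10.0, -0.93, 0, 0, -1.2], [8.64, -10.0, -0.93, 0, 0, -1.439], [8.64, -10.0, -0.93, 0, 0, -1.439], [8.64, -10.0, -0.93, 0, 0, -1.439], [8.64, -10.0, -0.93, 0, 0, -1.439], [8.64, -10.0, -0.93, 0, 0, -1.439], [8.64, -10.0, -0.93, 0, 0, -1.439], [11.15, -18.35, -0.91, 0, 0, -1.439], [11.15, -18.35, -0.91, 0, 0, -1.439], [11.15, -18.35, -0.91, 0, 0, -1.439]]
  ],
  "claw": -1
}}

```text
time: 1.6
position: [0.3994, 0.0475, 0.4415]
tool_rot: [0.673, 0.74, 0.0, 0.0]
ft_force: [1.5, -0.3, 0.8]
grip_width: 0.0869
grip_force: 0.0
```

```bash
python3 - <<'E'
from h import *
goal(-94.5,194,160); goal(-94.5,194,100)
E
```

```text
row [3.94, 0.64, 2.49, 0.0, 0.0, -0.001] n>= 4 tipnow [-120.    36.5  259.5] tcp [0.41  0.207 0.342]
row [3.94, 0.64, 3.99, 0.0, 0.0, -0.001] n>= 4 tipnow [-120.    36.5  259.5] tcp [0.41  0.207 0.282]
```

{"fn": "move_arm", "kwargs": {
  "commands": [
    [[3.94, 0.64, 1.0, 0, 0, 0], [3.94, 0.64, 1.0, 0, 0, 0], [3.94, 0.64, 1.0, 0, 0, 0], [3.94, 0.64, 2.2, 0, 0, 0], [3.94, 0.64, 2.2, 0, 0, 0]]
  ]
}}

```text
time: 2.22
position: [0.4085, 0.2051, 0.351]
tool_rot: [0.672, 0.74, -0.004, -0.003]
ft_force: [0.3, -0.3, -0.2]
grip_width: 0.0869
grip_force: 0.0
```

```bash
python3 - <<'E'
from h import *
goal(-94.5,194,100)
E
```

```text
row [0.04, 0.05, 1.72, -0.009, 0.001, 0.001] n>= 2 tipnow [-97.7 192.4 169. ] tcp [0.41  0.207 0.282]
```

{"fn": "move_arm", "kwargs": {
  "commands": [
    [[0.03, 0.03, 1.72, 0, 0, 0], [0.03, 0.03, 1.72, 0, 0, 0], [0.03, 0.03, 1.72, 0, 0, 0]]
  ]
}}

```text
time: 2.6
position: [0.4117, 0.2059, 0.286]
tool_rot: [0.673, 0.74, 0.0, 0.0]
ft_force: [0.3, 0.3, 0.4]
grip_width: 0.087
grip_force: 0.0
```

{"fn": "move_arm", "kwargs": {
  "commands": [
    [[0, 0, 0, 0, 0, 0], [0, 0, 0, 0, 0, 0], [0, 0, 0, 0, 0, 0], [0, 0, 0, 0, 0, 0]]
  ],
  "claw": 1,
  "squeeze": 20
}}

```text
time: 3.1
position: [0.4111, 0.2063, 0.2856]
tool_rot: [0.673, 0.74, 0.0, 0.0]
ft_force: [-0.9, -0.3, 7.9]
grip_width: 0.0604
grip_force: 20.2
```

```bash
python3 - <<'E'
from h import *
goal(0,85,104);goal(0,85,100)
E
```

```text
row [-2.71, 2.33, -0.01, 0.001, -0.0, -0.0] n>= 3 tipnow [-93.2 193.6 103.6] tcp [0.514 0.107 0.286]
row [-2.71, 2.33, 0.09, 0.001, -0.0, -0.0] n>= 3 tipnow [-93.2 193.6 103.6] tcp [0.514 0.107 0.282]
```

{"fn": "move_arm", "kwargs": {
  "commands": [
    [[0, 0, -0.12, 0, 0, 0], [-0.3, 0.25, -0.12, 0, 0, 0], [-0.8, 0.7, -0.12, 0, 0, 0], [-1.4, 1.2, -0.12, 0, 0, 0], [-2.0, 1.7, -0.12, 0, 0, 0], [-2.45, 2.1, -0.12, 0, 0, 0], [-2.71, 2.33, -0.12, 0, 0, 0], [-2.71, 2.33, -0.12, 0, 0, 0], [-2.71, 2.33, -0.06, 0, 0, 0], [-2.71, 2.33, 0, 0, 0, 0], [-2.71, 2.33, 0.0, 0, 0, 0]]
  ]
}}

```text
time: 4.47
position: [0.5132, 0.1081, 0.2857]
tool_rot: [0.672, 0.74, -0.0, -0.001]
ft_force: [-3.2, 0.2, 4.7]
grip_width: 0.0606
grip_force: 20.1
```

{"fn": "move_arm", "kwargs": {
  "commands": [
    [[0, 0, 0, 0, 0, 0], [0, 0, 0, 0, 0, 0], [0, 0, 0, 0, 0, 0], [0, 0, -1.0, 0, 0, 0], [0, 0, -1.6, 0, 0, 0]]
  ],
  "claw": -1
}}

```text
time: 5.1
position: [0.5146, 0.1072, 0.3499]
tool_rot: [0.673, 0.74, 0.0, 0.0]
ft_force: [-0.2, -0.7, -0.9]
grip_width: 0.0868
grip_force: 0.0
```

```bash
python3 - <<'E'
from h import *
from rig import *
for n in("scene","top"):
    for o in lids(camera(n)): print(n,o[0],o[2],(rack(np.r_[o[4][:2],0])*1000).round(1))
goal(0,150,190,45);goal(0,150,45,45)
E
```

```text
scene [234. 192.] 0.1193 [ -2.4 100.9   0. ]
scene [184. 283.] 0.1181 [-27.7 365.6   0. ]
top [152. 256.] 0.1181 [-28.4 363.6   0. ]
row [4.84, -0.03, 0.81, 0.006, -0.785, -0.003] n>= 5 tipnow [  2.1  84.9 169.1] tcp [0.496 0.3   0.319]
row [4.84, -0.05, 4.43, 0.006, -0.785, -0.003] n>= 5 tipnow [  2.1  84.9 169.1] tcp [0.496 0.3   0.174]
```

{"fn": "move_arm", "kwargs": {
  "commands": [
    [[2.0, 0, 0.3, 0, -0.18, 0], [3.5, 0, 0.5, 0, -0.36, 0], [4.84, 0, 0.8, 0, -0.54, 0], [4.84, 0, 0.8, 0, -0.72, 0], [4.84, -0.05, 1.0, 0, -0.785, 0], [4.84, -0.05, 2.0, 0, -0.785, 0], [4.84, -0.05, 3.2, 0, -0.785, 0], [4.84, -0.05, 4.43, 0, -0.785, 0], [4.84, -0.05, 4.43, 0, -0.785, 0]]
  ],
  "claw": 0.31
}}

```text
time: 6.32
position: [0.4921, 0.2987, 0.1667]
tool_rot: [0.62, 0.684, -0.262, 0.281]
ft_force: [0.5, -0.9, -0.2]
grip_width: 0.0301
grip_force: 0.0
```

```bash
python3 - <<'E'
from h import *
from rig import *
for n in("scene","top"):
    c=camera(n)
    if n=="scene": cv2.imwrite("pics/s1.png",c["pixels"])
    for o in lids(c): print(n,o[0],o[2],(rack(np.r_[o[4],])*1000).round(1))
goal(0,120,42,45);goal(0,30,42,45)
print(tip()[0]["q"].round(2))
E
```

```text
scene [248. 187.] 0.119 [-72.7 194.6 153.2]
scene [307. 186.] 0.0849 [-137.1  -18.4   22.5]
top [233. 191.] 0.1184 [-4.4 85.8 31. ]
top [291. 210.] 0.0842 [-137.4  -20.4   22.7]
row [-0.51, 0.05, 0.54, -0.001, 0.001, 0.001] n>= 1 tipnow [ -2.2 149.7  42.8] tcp [0.499 0.27  0.171]
row [-2.1, 0.05, 2.13, -0.001, 0.001, 0.001] n>= 2 tipnow [ -2.2 149.7  42.8] tcp [0.507 0.18  0.171]
[ 0.49  0.9   1.58 -0.79  1.17  0.91]
```

View pics/s1.png

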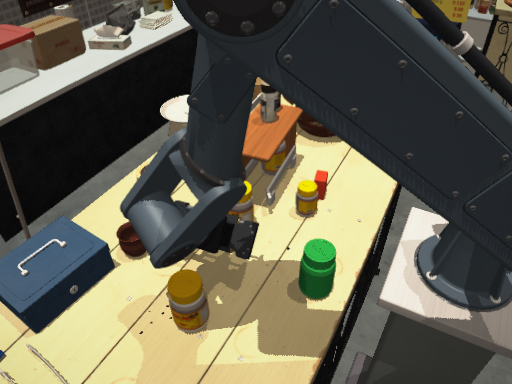

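The hand is behind jar A (245,200), which is upright. Jar B (187,300) is clear of it. Now the push to the mouth.

{"fn": "move_arm", "kwargs": {
  "commands": [
    [[-0.3, 0.05, 0.3, 0, 0, 0], [-0.5, 0.05, 0.53, 0, 0, 0], [-0.7, 0.05, 0.73, 0, 0, 0], [-0.95, 0.05, 0.98, 0, 0, 0], [-1.2, 0.05, 1.23, 0, 0, 0], [-1.45, 0.05, 1.48, 0, 0, 0], [-1.7, 0.05, 1.73, 0, 0, 0], [-1.95, 0.05, 1.98, 0, 0, 0], [-2.1, 0.05, 2.13, 0, 0, 0], [-2.1, 0.05, 2.13, 0, 0, 0]]
  ]
}}

```text
time: 7.68
position: [0.5072, 0.1798, 0.1702]
tool_rot: [0.622, 0.683, -0.258, 0.283]
ft_force: [0.0, 0.4, 0.1]
grip_width: 0.03
grip_force: 0.1
```

```bash
python3 - <<'E'
from h import *
from rig import *
c=camera("top")
for o in lids(c): print(o[0],o[1],o[2],(rack(np.r_[o[4],])*1000).round(1))
goal(-12,50,42,45);goal(-12,-25,42,45)
E
```

```text
[291. 210.] 191 0.0844 [-138.1  -21.3   23.1]
row [0.35, -0.29, -0.37, -0.002, -0.0, -0.0] n>= 1 tipnow [-0.6 29.7 41.5] tcp [0.493 0.199 0.171]
row [-0.97, -0.29, 0.96, -0.002, -0.0, -0.0] n>= 1 tipnow [-0.6 29.7 41.5] tcp [0.501 0.125 0.171]
```

{"fn": "move_arm", "kwargs": {
  "commands": [
    [[0.35, 0, -0.37, 0, 0, 0], [0.35, 0, -0.37, 0, 0, 0], [0.35, -0.29, -0.37, 0, 0, 0], [0.2, -0.29, -0.2, 0, 0, 0], [0.0, -0.29, 0.0, 0, 0, 0], [-0.2, -0.29, 0.2, 0, 0, 0], [-0.4, -0.29, 0.4, 0, 0, 0], [-0.57, -0.29, 0.56, 0, 0, 0], [-0.57, -0.29, 0.56, 0, 0, 0]]
  ],
  "claw": 1,
  "squeeze": 10
}}

```text
time: 8.85
position: [0.4988, 0.1468, 0.1708]
tool_rot: [0.622, 0.683, -0.258, 0.283]
ft_force: [-0.3, 0.4, 0.2]
grip_width: 0.0009
grip_force: 0.2
```

```bash
python3 - <<'E'
from h import *
goal(0,60,42,45)
goal(-27,100,200,0);goal(-28,365,170,0)
E
```

```text
row [1.11, 0.29, -1.11, -0.001, -0.0, -0.001] n>= 2 tipnow [-11.9  -2.6  42.1] tcp [0.504 0.21  0.171]
row [-4.19, -0.38, -3.27, -0.001, 0.785, -0.001] n>= 5 tipnow [-11.9  -2.6  42.1] tcp [0.486 0.119 0.382]
row [1.02, -0.42, -7.43, -0.001, 0.785, -0.001] n>= 5 tipnow [-11.9  -2.6  42.1] tcp [0.46  0.383 0.352]
```

{"fn": "move_arm", "kwargs": {
  "commands": [
    [[1.1, 0, -1.1, 0, 0, 0], [1.1, 0, -1.1, 0, 0, 0], [-0.2, -0.1, -2.4, 0, 0, 0], [-1.3, -0.2, -3.5, 0, 0.15, 0], [-1.3, -0.2, -4.5, 0, 0.33, 0], [-0.5, -0.3, -5.5, 0, 0.5, 0], [0.3, -0.4, -6.5, 0, 0.68, 0], [1.02, -0.42, -7.43, 0, 0.785, 0], [1.02, -0.42, -7.43, 0, 0.785, 0], [1.02, -0.42, -7.43, 0, 0.785, 0]]
  ],
  "claw": -1
}}

```text
time: 10.1
position: [0.4591, 0.3832, 0.3517]
tool_rot: [0.673, 0.74, -0.001, 0.0]
ft_force: [0.8, 0.7, -0.5]
grip_width: 0.0854
grip_force: 0.0
```

```bash
python3 - <<'E'
from h import *
from rig import *
c=camera("scene"); K=rack(cloud(c))*1000
cv2.imwrite("pics/crop1.png",cv2.resize(c["pixels"][80:340,120:340],None,fx=2.3,fy=2.3,interpolation=2))
for o in lids(c): print(o[0],o[1],o[2],(rack(np.r_[o[4],])*1000).round(1))
goal(-28,364,102,0)
E
```

```text
[307. 186.] 170 0.0848 [-137.3  -17.2   23.3]
[178. 291.] 165 0.1181 [-27.9 380.3  24.7]
row [-0.02, 0.02, 1.69, -0.002, 0.002, -0.001] n>= 2 tipnow [-29.  364.4 169.7] tcp [0.46  0.382 0.284]
```

View pics/crop1.png

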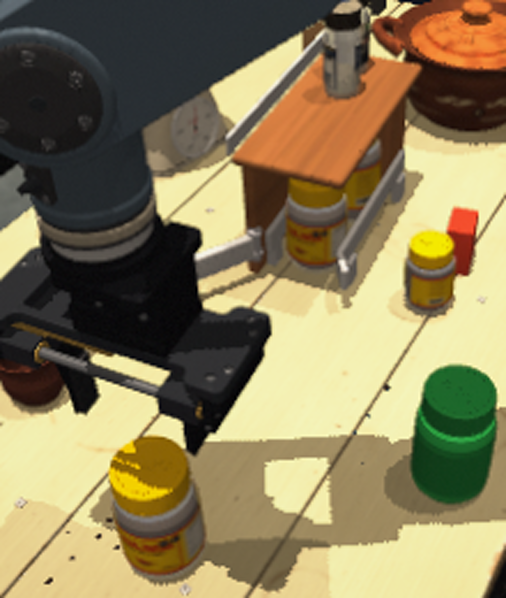

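Jar A stands upright in the lane at crop (315,225). Jar B (155,510) is under the open gripper, and the gate hasn't moved. Next I grip B.

{"fn": "move_arm", "kwargs": {
  "commands": [
    [[0, 0.02, 0.8, 0, 0, 0], [0, 0.02, 1.67, 0, 0, 0], [0, 0.02, 1.67, 0, 0, 0]]
  ]
}}

```text
time: 10.52
position: [0.4594, 0.3823, 0.2827]
tool_rot: [0.673, 0.739, -0.004, -0.001]
ft_force: [-0.2, -0.7, 0.6]
grip_width: 0.0868
grip_force: 0.0
```

{"fn": "move_arm", "kwargs": {
  "commands": [
    [[0, 0, 0, 0, 0, 0], [0, 0, 0, 0, 0, 0], [0, 0, 0, 0, 0, 0], [0, 0, 0, 0, 0, 0]]
  ],
  "claw": 1,
  "squeeze": 20
}}

```text
time: 11.02
position: [0.4603, 0.3844, 0.2865]
tool_rot: [0.673, 0.74, 0.001, 0.0]
ft_force: [0.1, -0.6, 3.0]
grip_width: 0.0601
grip_force: 20.1
```

```bash
python3 - <<'E'
from h import *
goal(0,85,103.5)
E
```

```text
row [-7.03, 0.69, 0.02, 0.002, -0.001, -0.0] n>= 5 tipnow [-27.1 366.2 104.5] tcp [0.514 0.107 0.286]
```

{"fn": "move_arm", "kwargs": {
  "commands": [
    [[0, 0, -0.12, 0, 0, 0], [-0.5, 0.05, -0.12, 0, 0, 0], [-1.3, 0.15, -0.12, 0, 0, 0], [-2.2, 0.25, -0.12, 0, 0, 0], [-3.2, 0.35, -0.12, 0, 0, 0], [-4.2, 0.45, -0.12, 0, 0, 0], [-5.2, 0.55, -0.12, 0, 0, 0], [-6.1, 0.65, -0.12, 0, 0, 0], [-6.8, 0.69, -0.12, 0, 0, 0], [-7.03, 0.69, -0.12, 0, 0, 0], [-7.03, 0.69, -0.06, 0, 0, 0], [-7.03, 0.69, 0.02, 0, 0, 0]]
  ]
}}

```text
time: 12.52
position: [0.5141, 0.1079, 0.2863]
tool_rot: [0.673, 0.74, 0.0, -0.0]
ft_force: [-5.6, 0.1, 28.5]
grip_width: 0.0603
grip_force: 20.8
```

{"fn": "move_arm", "kwargs": {
  "commands": [
    [[0, 0, 0, 0, 0, 0]]
  ]
}}

```text
time: 12.65
position: [0.5139, 0.1082, 0.2865]
tool_rot: [0.672, 0.74, 0.0, 0.0]
ft_force: [-3.0, 0.6, 11.6]
grip_width: 0.0603
grip_force: 20.3
```

{"fn": "move_arm", "kwargs": {
  "commands": [
    [[0, 0, 0, 0, 0, 0], [0, 0, 0, 0, 0, 0], [0, 0, 0, 0, 0, 0], [0, 0, -1.0, 0, 0, 0], [0, 0, -1.6, 0, 0, 0]]
  ],
  "claw": -1
}}

```text
time: 13.28
position: [0.5146, 0.1071, 0.3496]
tool_rot: [0.673, 0.74, 0.0, 0.0]
ft_force: [0.1, 0.1, 0.0]
grip_width: 0.0867
grip_force: 0.0
```

```bash
python3 - <<'E'
from h import *
goal(0,150,43,45)
E
```

```text
row [4.84, -0.01, 4.45, 0.001, -0.785, -0.0] n>= 5 tipnow [  0.4  84.9 167.6] tcp [0.496 0.3   0.172]
```

{"fn": "move_arm", "kwargs": {
  "commands": [
    [[2.0, 0, 0.3, 0, -0.18, 0], [3.5, 0, 0.5, 0, -0.36, 0], [4.84, 0, 0.8, 0, -0.54, 0], [4.84, 0, 0.8, 0, -0.72, 0], [4.84, 0, 1.0, 0, -0.785, 0], [4.84, 0, 2.0, 0, -0.785, 0], [4.84, 0, 3.2, 0, -0.785, 0], [4.84, 0, 4.43, 0, -0.785, 0], [4.84, 0, 4.43, 0, -0.785, 0], [4.84, 0, 4.43, 0, -0.785, 0]]
  ],
  "claw": 0.31
}}

```text
time: 14.52
position: [0.4964, 0.2998, 0.1725]
tool_rot: [0.622, 0.684, -0.257, 0.284]
ft_force: [-0.4, 0.3, 0.1]
grip_width: 0.0298
grip_force: 0.0
```

```bash
python3 - <<'E'
from h import *
from rig import *
c=camera("top")
for o in lids(c): print(o[0],o[1],o[2],(rack(np.r_[o[4],])*1000).round(1))
goal(0,30,42,45)
E
```

```text
[233. 190.] 355 0.1185 [-1.9 84.4 30.6]
[291. 210.] 195 0.0841 [-137.9  -20.9   22.7]
row [-2.08, -0.02, 2.17, 0.002, -0.001, -0.002] n>= 2 tipnow [  1.1 150.1  44.6] tcp [0.507 0.18  0.171]
```

{"fn": "move_arm", "kwargs": {
  "commands": [
    [[-0.3, 0, 0.35, 0, 0, 0], [-0.5, 0, 0.57, 0, 0, 0], [-0.7, -0.02, 0.79, 0, 0, 0], [-0.95, -0.02, 1.04, 0, 0, 0], [-1.2, -0.02, 1.29, 0, 0, 0], [-1.45, -0.02, 1.54, 0, 0, 0], [-1.65, -0.02, 1.74, 0, 0, 0], [-1.85, -0.02, 1.94, 0, 0, 0], [-2.08, -0.02, 2.17, 0, 0, 0], [-2.08, -0.02, 2.17, 0, 0, 0]]
  ]
}}

```text
time: 15.82
position: [0.5064, 0.1787, 0.1686]
tool_rot: [0.622, 0.683, -0.258, 0.282]
ft_force: [0.3, 0.9, 0.2]
grip_width: 0.03
grip_force: 0.5
```

```bash
python3 - <<'E'
from h import *
goal(-12,45,42,45);goal(-12,-2,42,45)
E
```

```text
row [0.26, -0.27, -0.33, -0.002, -0.0, -0.0] n>= 1 tipnow [-1.5 28.4 39.8] tcp [0.494 0.194 0.171]
row [-0.57, -0.27, 0.5, -0.002, -0.0, -0.0] n>= 1 tipnow [-1.5 28.4 39.8] tcp [0.498 0.147 0.171]
```

{"fn": "move_arm", "kwargs": {
  "commands": [
    [[0.26, 0, -0.33, 0, 0, 0], [0.26, 0, -0.33, 0, 0, 0], [0.26, -0.27, -0.33, 0, 0, 0], [0.1, -0.27, -0.17, 0, 0, 0], [-0.05, -0.27, -0.02, 0, 0, 0], [-0.2, -0.27, 0.13, 0, 0, 0], [-0.33, -0.27, 0.26, 0, 0, 0], [-0.42, -0.27, 0.35, 0, 0, 0], [-0.42, -0.27, 0.35, 0, 0, 0]]
  ],
  "claw": 1,
  "squeeze": 10
}}

```text
time: 16.95
position: [0.4984, 0.1573, 0.1714]
tool_rot: [0.622, 0.684, -0.256, 0.283]
ft_force: [-0.9, 7.1, 3.4]
grip_width: 0.0002
grip_force: 3.4
```

{"fn": "move_arm", "kwargs": {
  "commands": [
    [[-0.04, 0, 0.04, 0, 0, 0], [-0.07, 0, 0.07, 0, 0, 0]]
  ]
}}

```text
time: 17.2
position: [0.4987, 0.154, 0.1716]
tool_rot: [0.622, 0.684, -0.255, 0.283]
ft_force: [-1.9, 10.0, 5.6]
grip_width: 0.0002
grip_force: 5.2
```

```bash
python3 - <<'E'
from h import *
goal(-12,-6,42,45)
E
```

```text
row [-0.17, -0.02, 0.2, 0.003, -0.003, -0.002] n>= 1 tipnow [-10.5   4.9  42.4] tcp [0.499 0.143 0.171]
```

{"fn": "move_arm", "kwargs": {
  "commands": [
    [[-0.04, 0, 0.04, 0, 0, 0], [-0.04, 0, 0.04, 0, 0, 0], [-0.04, 0, 0.04, 0, 0, 0]]
  ]
}}

```text
time: 17.58
position: [0.499, 0.1516, 0.1715]
tool_rot: [0.622, 0.684, -0.255, 0.283]
ft_force: [-1.2, 9.8, 4.4]
grip_width: 0.0009
grip_force: 4.5
```

{"fn": "move_arm", "kwargs": {
  "commands": [
    [[-0.04, 0, 0.04, 0, 0, 0], [-0.04, 0, 0.04, 0, 0, 0], [-0.04, 0, 0.04, 0, 0, 0]]
  ]
}}

```text
time: 17.95
position: [0.4992, 0.1494, 0.1715]
tool_rot: [0.622, 0.684, -0.255, 0.283]
ft_force: [-1.0, 8.8, 5.3]
grip_width: 0.0003
grip_force: 4.6
```

```bash
python3 - <<'E'
from h import *
goal(-12,-6,42,45)
E
```

```text
row [-0.09, -0.03, 0.12, 0.003, -0.003, -0.001] n>= 1 tipnow [-10.4   0.2  42.5] tcp [0.499 0.143 0.171]
```

{"fn": "move_arm", "kwargs": {
  "commands": [
    [[-0.04, 0, 0.04, 0, 0, 0], [-0.04, 0, 0.04, 0, 0, 0], [-0.04, 0, 0.04, 0, 0, 0]]
  ]
}}

```text
time: 18.32
position: [0.4994, 0.1472, 0.1716]
tool_rot: [0.622, 0.684, -0.255, 0.283]
ft_force: [-1.8, 9.3, 5.1]
grip_width: 0.0004
grip_force: 4.6
```

{"fn": "move_arm", "kwargs": {
  "commands": [
    [[-0.04, 0, 0.04, 0, 0, 0], [-0.04, 0, 0.04, 0, 0, 0], [-0.04, 0, 0.04, 0, 0, 0]]
  ]
}}

```text
time: 18.7
position: [0.4995, 0.1454, 0.1717]
tool_rot: [0.622, 0.684, -0.255, 0.283]
ft_force: [-1.6, 13.2, 7.0]
grip_width: 0.0007
grip_force: 6.3
```

```bash
python3 - <<'E'
from h import *
from rig import *
c=camera("scene"); W=rack(cloud(c))*1000; np.savez("s2.npz",**c)
cv2.imwrite("pics/crop2.png",cv2.resize(c["pixels"][90:240,180:340],None,fx=4,fy=4,interpolation=2))
goal(-12,-6,42,45)
E
```

```text
row [-0.01, -0.02, 0.05, 0.004, -0.004, -0.002] n>= 1 tipnow [-10.4  -3.7  42.5] tcp [0.499 0.143 0.171]
```

View pics/crop2.png

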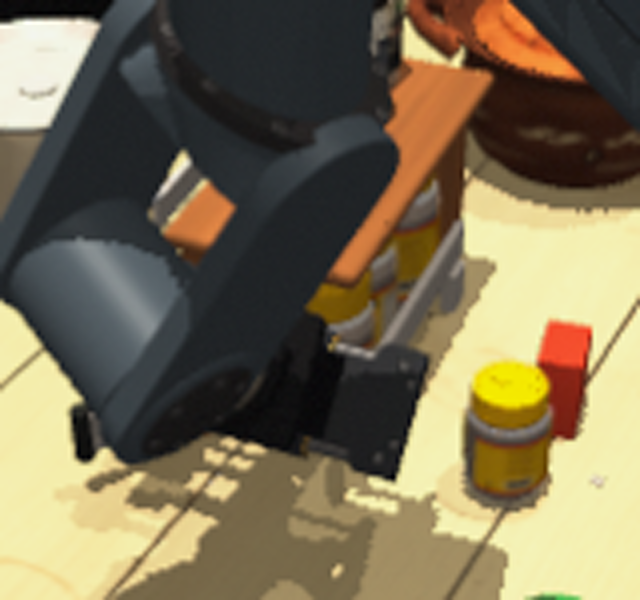

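All three jars are upright in single file, and the force is starting to rise. Two more small steps to confirm the end stop.

{"fn": "move_arm", "kwargs": {
  "commands": [
    [[-0.04, 0, 0.04, 0, 0, 0], [-0.04, 0, 0.04, 0, 0, 0], [-0.04, 0, 0.04, 0, 0, 0]]
  ]
}}

```text
time: 19.12
position: [0.4995, 0.1445, 0.1721]
tool_rot: [0.622, 0.685, -0.253, 0.283]
ft_force: [-4.6, 20.7, 11.1]
grip_width: 0.0005
grip_force: 10.6
```

{"fn": "move_arm", "kwargs": {
  "commands": [
    [[-0.05, 0, 0.05, 0, 0, 0], [-0.05, 0, 0.05, 0, 0, 0], [-0.05, 0, 0.05, 0, 0, 0]]
  ]
}}

```text
time: 19.5
position: [0.4995, 0.1436, 0.1725]
tool_rot: [0.623, 0.685, -0.251, 0.283]
ft_force: [-7.1, 31.7, 15.4]
grip_width: 0.0006
grip_force: 16.3
```

```bash
python3 - <<'E'
from h import *
goal(-12,60,42,45)
goal(150,140,150,45);goal(135,80,48,45)
E
```

```text
row [1.21, -0.01, -1.12, 0.008, -0.01, -0.003] n>= 2 tipnow [-9.8 -4.7 42.5] tcp [0.493 0.209 0.171]
row [0.76, 4.07, -4.42, 0.008, -0.01, -0.003] n>= 4 tipnow [-9.8 -4.7 42.5] tcp [0.646 0.304 0.279]
row [1.47, 3.67, -1.55, 0.008, -0.01, -0.003] n>= 3 tipnow [-9.8 -4.7 42.5] tcp [0.637 0.243 0.177]
```

At the stop: the force climbs stiffly with almost no travel. Retreat, then check the gate angle and the jars.

{"fn": "move_arm", "kwargs": {
  "commands": [
    [[0.3, 0, -0.3, 0, 0, 0], [1.2, 0, -1.2, 0, 0, 0], [1.9, 0, -1.9, 0, 0, 0], [2.3, 0, -2.3, 0, 0, 0], [1.5, 0, -3.2, 0, 0, 0], [0.8, 1.5, -4.4, 0, 0, 0], [0.8, 3.0, -4.4, 0, 0, 0], [0.8, 4.0, -4.4, 0, 0, 0], [0.8, 4.0, -4.4, 0, 0, 0]]
  ]
}}

```text
time: 20.62
position: [0.6484, 0.299, 0.2731]
tool_rot: [0.623, 0.682, -0.256, 0.284]
ft_force: [-0.2, -0.8, 0.2]
grip_width: 0.0004
grip_force: 0.0
```

```bash
python3 - <<'E'
from h import *
from rig import *
c=dict(np.load("top0.npz")); K=rack(cloud(c))*1000; q=K[165:195,138:175].reshape(-1,3); q=q[q[:,2]>15]; print("cup",np.percentile(q,[2,50,98],axis=0).round())
c=camera("scene"); K=rack(cloud(c))*1000; p=K.reshape(-1,3)
cv2.imwrite("pics/crop3.png",cv2.resize(c["pixels"][90:240,180:340],None,fx=4,fy=4,interpolation=2))
q=p[(abs(p[:,0])<36)&(p[:,2]>66)&(p[:,2]<140)&(p[:,1]>-205)&(p[:,1]<40)]
print("jars max y by height",[(z,np.percentile(q[abs(q[:,2]-z)<5][:,1],97).round(1)) for z in(75,85,105,112) if (abs(q[:,2]-z)<5).sum()>3])
q=p[(p[:,0]>48)&(p[:,0]<125)&(p[:,1]>20)&(p[:,1]<110)&(p[:,2]>35)&(p[:,2]<75)]
if len(q): print("gate",len(q),q[np.argmax(q[:,1])].round(),np.percentile(q,[2,50,98],axis=0).round())
goal(135,54,48,45)
o,r,t=tip(); l=np.radians(45)
G=np.stack([np.cos(l)*RY-np.sin(l)*ZZ, RX, -np.cos(l)*ZZ-np.sin(l)*RY],1)
A=np.array([135,54])
for th in np.r_[2.3,np.arange(2.1,-.01,-.2),0]:
    of=5+15*abs(np.sin(th))+7*abs(np.cos(th)); rr=70
    xy=np.array([53-rr*np.cos(th)+of*np.sin(th),14+rr*np.sin(th)+of*np.cos(th)])
    d=(xy-A)@np.stack([RX,RY]); print(round(th,2),xy.round(),(G.T@d/40).round(2).tolist())
E
```

```text
cup [[149. 198.  16.]
 [173. 247.  48.]
 [212. 286.  75.]]
jars max y by height [(75, np.float64(-6.9)), (85, np.float64(-8.9)), (105, np.float64(-10.9)), (112, np.float64(-10.8))]
gate 371 [106.  94.  44.] [[ 55.  21.  36.]
 [ 82.  59.  54.]
 [108.  92.  67.]]
row [0.26, -0.35, 3.12, -0.003, 0.0, -0.002] n>= 3 tipnow [148.9 134.9 143.4] tcp [0.639 0.217 0.177]
2.3 [115.  52.] [-0.03, -0.5, 0.03]
2.1 [107.  64.] [0.17, -0.7, -0.17]
1.9 [96. 73.] [0.34, -0.98, -0.34]
1.7 [83. 81.] [0.47, -1.31, -0.47]
1.5 [68. 85.] [0.55, -1.66, -0.55]
1.3 [55. 87.] [0.59, -2.0, -0.59]
1.1 [40. 86.] [0.57, -2.36, -0.57]
0.9 [26. 82.] [0.49, -2.72, -0.49]
0.7 [12. 74.] [0.36, -3.07, -0.36]
0.5 [ 0. 64.] [0.17, -3.37, -0.17]
0.3 [-9. 50.] [-0.07, -3.6, 0.07]
0.1 [-15.  34.] [-0.35, -3.76, 0.35]
0.0 [-17.  26.] [-0.49, -3.8, 0.49]
```

View pics/crop3.png

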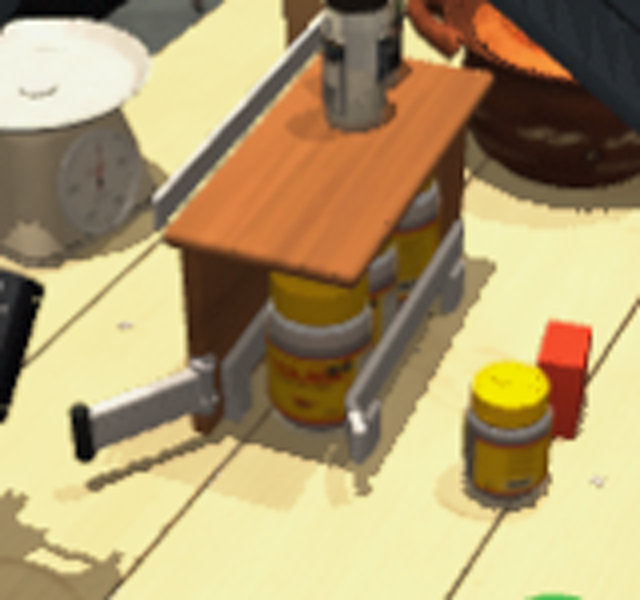

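The three jars stand in file at the stop and the gate is still open, post at crop (82,430). The hand goes down outside the gate, clear of the cup.

{"fn": "move_arm", "kwargs": {
  "commands": [
    [[0.1, -0.2, 1.2, 0, 0, 0], [0.2, -0.35, 2.2, 0, 0, 0], [0.26, -0.35, 3.12, 0, 0, 0], [0.26, -0.35, 3.12, 0, 0, 0], [0.26, -0.35, 3.12, 0, 0, 0]]
  ]
}}

```text
time: 21.3
position: [0.6383, 0.2193, 0.1779]
tool_rot: [0.622, 0.684, -0.257, 0.283]
ft_force: [-0.5, 0.5, 1.4]
grip_width: 0.0001
grip_force: 0.0
```

```bash
python3 - <<'E'
from h import *
goal(135,54,48,45)
E
```

```text
row [-0.02, 0.02, 0.06, 0.0, -0.0, -0.0] n>= 1 tipnow [134.1  56.3  49.1] tcp [0.639 0.217 0.177]
```

{"fn": "move_arm", "kwargs": {
  "commands": [
    [[-0.03, -0.5, 0.05, 0, 0, 0], [0.15, -0.7, -0.15, 0, 0, 0], [0.34, -0.98, -0.32, 0, 0, 0], [0.47, -1.31, -0.45, 0, 0, 0], [0.55, -1.66, -0.53, 0, 0, 0], [0.59, -2.0, -0.57, 0, 0, 0], [0.57, -2.36, -0.55, 0, 0, 0], [0.49, -2.72, -0.47, 0, 0, 0], [0.36, -3.07, -0.34, 0, 0, 0], [0.17, -3.37, -0.15, 0, 0, 0], [-0.07, -3.6, 0.09, 0, 0, 0], [-0.07, -3.6, 0.09, 0, 0, 0]]
  ]
}}

```text
time: 22.8
position: [0.4947, 0.1994, 0.1765]
tool_rot: [0.622, 0.683, -0.259, 0.282]
ft_force: [0.0, 0.4, -0.1]
grip_width: 0.0005
grip_force: 0.0
```

```bash
python3 - <<'E'
from h import *
from rig import *
c=camera("scene")
cv2.imwrite("pics/crop4.png",cv2.resize(c["pixels"][100:250,160:340],None,fx=4,fy=4,interpolation=2))
goal(-16,30,48,45); goal(-16,24,48,45)
E
```

```text
row [-0.37, -0.15, 0.36, -0.002, -0.0, -0.0] n>= 1 tipnow [-10.3  50.6  47.8] tcp [0.491 0.179 0.177]
row [-0.47, -0.15, 0.47, -0.002, -0.0, -0.0] n>= 1 tipnow [-10.3  50.6  47.8] tcp [0.492 0.173 0.177]
```

View pics/crop4.png

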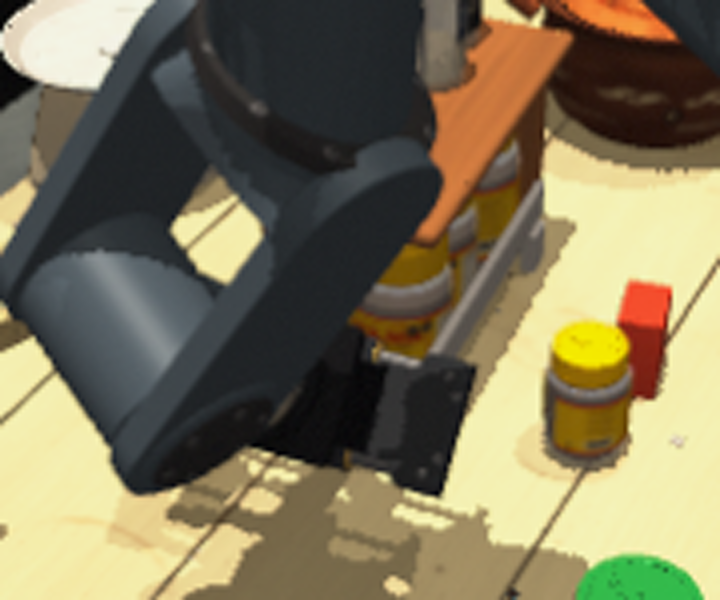

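The gate is hidden behind the hand and the jars are still upright. I'll keep pressing until it meets its stop.

{"fn": "move_arm", "kwargs": {
  "commands": [
    [[-0.15, -0.08, 0.15, 0, 0, 0], [-0.3, -0.15, 0.3, 0, 0, 0], [-0.42, -0.15, 0.42, 0, 0, 0], [-0.42, -0.15, 0.42, 0, 0, 0]]
  ]
}}

```text
time: 23.35
position: [0.4919, 0.1758, 0.1765]
tool_rot: [0.622, 0.683, -0.258, 0.283]
ft_force: [-0.8, -0.9, 0.2]
grip_width: 0.0
grip_force: 0.0
```

{"fn": "move_arm", "kwargs": {
  "commands": [
    [[-0.05, 0, 0.05, 0, 0, 0], [-0.1, 0, 0.1, 0, 0, 0], [-0.1, 0, 0.1, 0, 0, 0]]
  ]
}}

```text
time: 23.72
position: [0.492, 0.1729, 0.1769]
tool_rot: [0.622, 0.684, -0.255, 0.282]
ft_force: [-4.6, 13.3, 4.8]
grip_width: 0.0006
grip_force: 6.7
```

```bash
python3 - <<'E'
from h import *
goal(-16,20,48,45)
E
```

```text
row [-0.07, -0.0, 0.07, 0.002, -0.005, -0.002] n>= 1 tipnow [-15.6  24.6  47.5] tcp [0.492 0.169 0.177]
```

{"fn": "move_arm", "kwargs": {
  "commands": [
    [[-0.05, 0, 0.05, 0, 0, 0], [-0.05, 0, 0.05, 0, 0, 0]]
  ]
}}

```text
time: 23.98
position: [0.4918, 0.1719, 0.1772]
tool_rot: [0.623, 0.685, -0.253, 0.282]
ft_force: [-7.9, 23.8, 9.7]
grip_width: 0.0007
grip_force: 12.2
```

{"fn": "move_arm", "kwargs": {
  "commands": [
    [[0.3, 0, -0.3, 0, 0, 0], [1.2, 0, -1.2, 0, 0, 0], [2.2, 0, -2.2, 0, 0, 0], [1.0, 0, -3.4, 0, 0, 0], [0.0, 0, -5.0, 0, 0, 0], [0.0, 0, -6.0, 0, 0, 0], [0.0, 0, -6.0, 0, 0, 0]]
  ]
}}

```text
time: 24.85
position: [0.4772, 0.3392, 0.3504]
tool_rot: [0.622, 0.684, -0.253, 0.285]
ft_force: [0.0, -0.1, -0.4]
grip_width: 0.0003
grip_force: 0.0
```

```bash
python3 - <<'E'
from h import *
from rig import *
c=camera("scene"); p=rack(cloud(c)).reshape(-1,3)*1000
cv2.imwrite("pics/crop5.png",cv2.resize(c["pixels"][100:250,160:340],None,fx=4,fy=4,interpolation=2))
q=p[(abs(p[:,0])<48)&(p[:,2]>40)&(p[:,2]<60)&(p[:,1]>8)&(p[:,1]<60)]
m=(q[:,0]>-25)&(q[:,0]<40); print(len(q),m.sum(),np.polyfit(q[m,0],q[m,1],1),np.percentile(q,[2,98],axis=0).round())
t=camera("top")
for o in lids(c)+lids(t): print(o[0],o[2],(rack(np.r_[o[4],])*1000).round(1))
E
```

```text
112 70 [-0.02463001 17.89018753] [[-43.  13.  41.]
 [  7.  21.  60.]]
[307. 186.] 0.0849 [-138.3  -17.7   23.2]
[291. 210.] 0.0844 [-137.9  -21.2   23.3]
```

View pics/crop5.png

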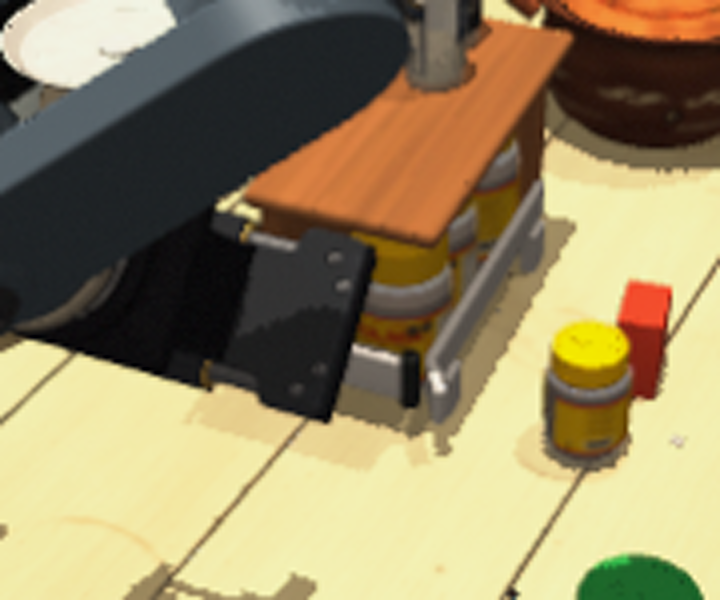

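The gate lies straight across the mouth, post at crop (410,378), with its face at y≈18 mm against 19 expected. The jars are upright and the bystanders haven't moved.

```bash
python3 -c "
from rig import *
print(hand_in())"
```

```text
the job is handed in; nothing more can be done
None
```

All three jars stand upright in single file against the end stop, the gate is shut across the mouth, the small jar, cup and carton were left alone, and the job was handed in at about 25 s; the hand-in gave no verdict.

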